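# Index the antenna turntable to its next hole

## Task

The wireless router on the manual antenna turntable has been measured at this heading: index the turntable by one hole anticlockwise as seen from above. With closed fingertips press the plunger's dished cap fully in, keep it in while you swing the table round by it to the next hole of the index quadrant, then let the plunger spring up into that hole so that the table is locked again, and move clear. Grip and lift nothing, keep off the router, which must ride round undisturbed, and leave the other things on the bench where they are.

Things in the scene. Friction and masses are not known exactly. Their poses are not given: they have to be found in the camera images.
- base: Fixed grey base of the turntable, 10 mm thick, bolted down. Origin: pivot axis at bench height, z up. Its -x axis points roughly at the robot, to the middle of the index quadrant: aluminium arc plate, 6 mm thick, top 52 mm above the bench, radii 162 to 221 mm, 71 degrees either side of -x. A 10 mm slot on radius 190 mm joins its five 22 mm holes at -60, -30, 0, 30, 60 degrees (99 mm apart).
- pivot (a point): Point on the vertical pivot axis of the turntable, 74 mm above the bench: middle of the top of the rubber mat. The round grey table plate has radius 135 mm; it turns together with a radial arm that runs under the quadrant and carries the plunger.
- button (a point): Middle of the floor of the plunger's black dished cap, where fingertips press; 190 mm from the pivot axis; moves with table and plunger. With the plunger up it is 78 mm above the bench. Cap 54 mm in diameter, dish 44 mm across and 7 mm deep (its rim keeps a fingertip from sliding off); underside 20 mm above the quadrant. It is pressed and swept, never pinched.
- hole_now (a point): Centre of the hole that the plunger starts in, on the top of the quadrant, 52 mm above the bench, 190 mm from the pivot axis (hidden under the cap at the start).
- hole_next (a point): Centre of the next hole anticlockwise, on the top of the quadrant, 52 mm above the bench, 190 mm from the pivot axis: 30 degrees on from hole_now, towards the robot's right (-y). The cap's middle is straight above it when the table is indexed.
- turntable (a joint): Angle of the table about the vertical axis, rad, positive anticlockwise seen from above: 0 in the first hole, 0.524 (30 degrees) in the next. Locked with about 0.01 rad of play while the plunger is up in a hole; with the plunger in it turns easily (0.1 N m of drag, about 0.6 N at the cap) and stays where it is left.
- plunger (a joint): Travel of the plunger, m: 0 up (locked in a hole), grows as the cap is pressed straight down, 0.016 at its stop; the spring returns about 2 N at the top, 5 N at the stop. From about 0.013 its round-nosed collar is below the quadrant and the table is free. Released between holes it rides on the underside at 0.013 and springs up by itself within about 2 degrees of a hole.
- router_mid (a point): Centre of the white router under test, 110 x 160 x 28 mm, with two black antennas up to 118 mm high on one long edge. It lies loose on the rubber mat, near the middle of the table plate, its underside 74 mm above the bench. Not to be touched.
- screwdriver: Bystander: screwdriver, 190 mm long, lying in front of the quadrant's right part.
- adapter: Bystander: black plug-in power adapter, 72 x 44 x 32 mm, in front of the quadrant's left part. Origin under its centre.
- eraser: Bystander: whiteboard eraser, 50 x 125 x 30 mm, lying between the robot and the quadrant. Origin under its centre.
- tape: Bystander: roll of packing tape, 104 mm diameter, 48 mm high.
- carton: Bystander: small open cardboard box, 150 x 110 x 55 mm plus flaps, with a white device in it.
- mug: Bystander: white mug, 92 mm high.
- switchbox: Bystander: small dark metal eight-port network switch, 100 x 165 x 28 mm.
Not all that is in view belongs to the job. Leave any blue, brown or pink look-alike of the part that bears router_mid alone.

How it is judged:
By the outcome, as a careful person would: the job done as asked, in the order asked, and still so for the second after the job is handed in, with the robot touching nothing.
It also fails if it takes over 38 s, if anything falls off the work surface, if the arm or the gripper's body presses on something with over 40 N, if the wrist force passes 120 N, or if a joint passes its speed limit or range.

## Robot

A 6-joint arm with a two-finger parallel gripper is mounted at the origin on the work surface. World frame = base frame: x ahead of the robot, y to its left, z up, the work surface at z = 0. Lengths are in mm, angles in rad, forces in N, time in s.
With the tool pointing down it reaches from about 350 to 975 mm from the base axis. Payload 4.9 kg.
Tool frame: the origin (TCP) lies midway between the tips of the shut fingers; the grasp point (between the pads) lies arm.grip_point_offset behind it (arm.grip_point_offset is the distance from the TCP to the grasp point, in mm); x points along the fingers, y is the direction in which the jaws open and shut, and the axes are right-handed (so a half turn about x gives the same grasp; the last joint's range is limited). The gripper opens to 85 mm and grips with 20 to 120 N. Pads are 22 mm wide; open, the fingers measure 114 mm over their backs; the gripper's body (76 mm by 85 mm) begins 54 mm behind the grasp point. The pads swing forward as they close: fully open they stand 13 mm farther back than shut.
Start: joints at [-1.252, 0.053, 1.613, -0, 1.476, -0.119], TCP at [264.96, -566.037, 231.304] pointing down, gripper open.
Joint ranges: [-3.01, 3.01], [-1.01, 2.22], [0.06, 2.58], [-1.02, 4.17], [0.09, 2.62], [-3.14, 3.14]. Speed limits (rad/s): [2.57, 2.57, 3.14, 3.14, 3.14, 3.14].

## Interface

Orientations are given as a unit quaternion [x, y, z, w].
In Python, from bench import arm, eyes gives the robot as it stands.
- The arm moves only by the shell command python3 -m handwheel 'ROWS' [FORCE]. ROWS is JSON, a list of rows, each an object with "twist": the turn, a rotation vector about the tool's x, y, z in rad, a list of three; "delta_pos": the shift along the tool's x, y, z in m, a list of three; "gripper": the gripper's target within -1 to 1 (shut at 1, half-way at 0, fully open at -1). A call has 1 to 10 rows; each row shifts and turns the pose as measured when the row begins, along the tool's axes as they then stand; what a row does not reach is not made up. A row lasts 1/10 s, in which the tool goes at most 50 mm and 8.59 degrees, less where a joint would pass 70% of its speed; a pose out of reach is approached as far as the arm can. A call with a gripper value outside its range is refused whole. The fingers move at their own pace and stop on an object; FORCE is the grip in N (left out, the last holds). Time passes only in rows, so rows that do not move let the fingers close. It gives the time, the measured TCP pose, the force and the opening at its end, in the units of the state.
- arm.sense(): the state, without advancing time (a new reading comes with each control period).
- eyes.grab_frame(name): name is "side" or "top"; returns a dict with "pixels" (480x640x3 uint8, red, green, blue), "K" (3x3 intrinsics, pixels), "k1" (the pictures are not rectified: a ray, as slopes to the right and down, at radius r is drawn at 1 + k1 r^2 times it, then the intrinsics apply), "world_from_camera" (4x4, takes a point from camera to world coordinates). Camera axes: x right, y up, looking along -z (the intrinsics and any distortion apply to the point x, -y, -z); pixel columns grow to the right and rows downward; lengths in mm; the calibration is good to about 2 mm. A picture is of the moment at which its call begins. There is no depth.
- arm.sign_off(): hands the job in, once; it reports no verdict.
The state is a dict: "clock": time; "q": joint angles; "qd": joint speeds; "joint_efforts": joint torques, N m; "tcp_pos": TCP position; "orientation": TCP orientation; "contact_force": force on the tool from outside, world axes, zero at the start; "torque": the same for the moment, N m; "opening": opening from 0.0 (shut) to 1.0 (fully open).
Only numpy, scipy, OpenCV 4.12 (cv2) and the standard library are available. Lean on these libraries where they do the work, as an engineer would, in place of code of your own. Each camera call takes 0.05 s, during which the arm holds its last target.

## Working session

There is one attempt and no reset: what is moved stays moved. The work goes in short steps, Python scripts to look and compute and a shell command to move; the robot and the scene stay as the last step left them, time stands still between calls to the robot, and variables do not carry over. Pictures are saved under pics/ and viewed, and the job is handed in when it is done.

```bash
mkdir -p pics; ls; python3 - <<'E'
from bench import arm, eyes
import cv2
s=arm.sense(); print(s)
print(arm.grip_point_offset)
for n in("side","top"):
    f=eyes.grab_frame(n); cv2.imwrite(f"pics/{n}0.png",f["pixels"][:,:,::-1]); print(n,f["K"],f["k1"],f["world_from_camera"])
E
```

```text
pics
{'clock': 0.0, 'q': array([-1.25200928e+00,  5.33416305e-02,  1.61431210e+00,  2.00951704e-05,
        1.47597126e+00, -1.19003417e-01]), 'qd': array([-0.00035999,  0.00060983, -0.00101648,  0.00109957,  0.00020195,
        0.00207415]), 'joint_efforts': array([ 2.23905125e-03, -3.93683553e+01, -3.70176315e+01, -1.22629416e-05,
        6.91286725e-03,  2.14570974e-05]), 'tcp_pos': array([ 264.76927248, -565.46000935,  230.06163725]), 'orientation': array([-0.69016893, -0.15426411,  0.69029817, -0.15283279]), 'contact_force': array([-0.07579799, -0.54278412,  0.74744046]), 'torque': array([ 0.04857324, -0.01713576, -0.03872971]), 'opening': 1.0013158325534177}
18.700000000000003
side [[579.57791044   0.         320.13989824]
 [  0.         579.57791044 238.79161824]
 [  0.           0.           1.        ]] -0.18920664852362892 [[ 9.99065501e-01  2.41043053e-02 -3.58762752e-02  4.24788059e+02]
 [-4.23562924e-02  7.11290040e-01 -7.01621282e-01 -1.14815167e+03]
 [ 8.60634361e-03  7.02485204e-01  7.11646309e-01  1.25913278e+03]
 [ 0.00000000e+00  0.00000000e+00  0.00000000e+00  1.00000000e+00]]
top [[507.10422216   0.         315.94008275]
 [  0.         507.10422216 235.1879667 ]
 [  0.           0.           1.        ]] -0.04012977609861522 [[ 1.73586407e-02  9.87837424e-01 -1.54518291e-01  2.82469143e+02]
 [-9.99849167e-01  1.70625918e-02 -3.24204824e-03  2.73527657e-01]
 [-5.66134068e-04  1.54551262e-01  9.87984609e-01  1.41277901e+03]
 [ 0.00000000e+00  0.00000000e+00  0.00000000e+00  1.00000000e+00]]
```

View pics/side0.png

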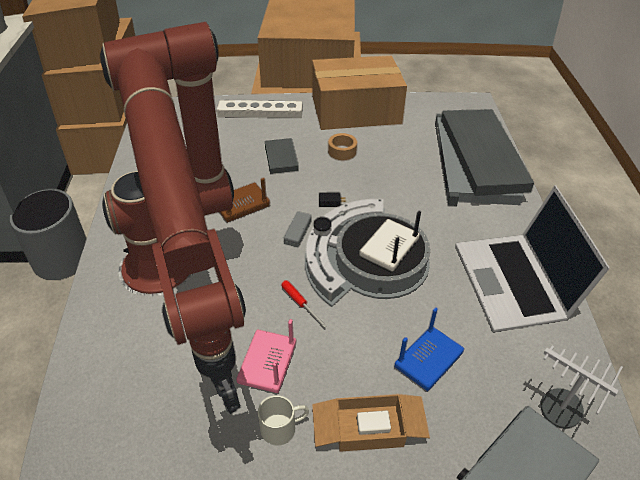

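View pics/top0.png

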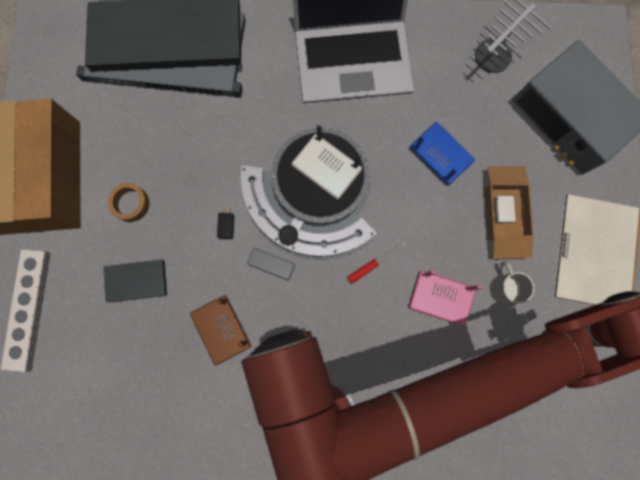

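The side view shows the turntable at about (385,250) with the cap at (322,224). In the top view the table is at (320,178).

Candidates in the top view:
- **Router:** white on the mat (327,165). The look-alikes are blue (441,153), brown (220,330) and pink (444,297).
- **Cap:** black disc on the quadrant (288,235). It could be confused with the adapter (226,225) or the mat (320,178).

I choose the white router and the disc at (288,235), and will check both in a crop.

```bash
cat > h.py <<'E'
import numpy as np, cv2
from bench import arm, eyes
def proj(f,P):
    W=np.linalg.inv(f["world_from_camera"]); p=(W[:3,:3]@np.atleast_2d(P).T).T+W[:3,3]
    s=np.c_[p[:,0]/-p[:,2], -p[:,1]/-p[:,2]]; r2=(s**2).sum(1,keepdims=True)
    s=s*(1+f["k1"]*r2); K=f["K"]; return np.c_[K[0,0]*s[:,0]+K[0,2],K[1,1]*s[:,1]+K[1,2]]
def back(f,uv,z):
    uv=np.atleast_2d(np.float64(uv)); 
    s=cv2.undistortPoints(uv.reshape(-1,1,2),f["K"],np.array([f["k1"],0,0,0.])).reshape(-1,2)
    d=np.c_[s[:,0],-s[:,1],-np.ones(len(s))]@f["world_from_camera"][:3,:3].T
    o=f["world_from_camera"][:3,3]; return o+d*((z-o[2])/d[:,2])[:,None]
def crop(f,name,c,h,k,pts=None):
    im=f["pixels"][:,:,::-1].copy(); u,v=map(int,c); u0=max(0,u-h[0]);v0=max(0,v-h[1])
    im=cv2.resize(im[v0:v+h[1],u0:u+h[0]],None,fx=k,fy=k,interpolation=cv2.INTER_CUBIC)
    if pts is not None:
        for p in pts: cv2.circle(im,(int((p[0]-u0+.5)*k),int((p[1]-v0+.5)*k)),2,(0,0,255),-1)
    cv2.imwrite(f"pics/{name}.png",im); print(name,"origin",u0,v0,"k",k)
E
python3 - <<'E'
from h import *
t=eyes.grab_frame("top");s=eyes.grab_frame("side")
crop(t,"tc1",(310,205),(80,60),5); crop(s,"sc1",(365,245),(80,60),5)
print(back(t,[[288,235]],85),back(s,[[322,222]],85),back(t,[[321,176]],74))
E
```

```text
tc1 origin 230 145 k 5
sc1 origin 285 185 k 5
[[489.35559017  78.69074535  85.        ]] [[492.35852607  78.35254918  85.        ]] [[655.21483735  -6.27916827  74.        ]]
```

View pics/tc1.png

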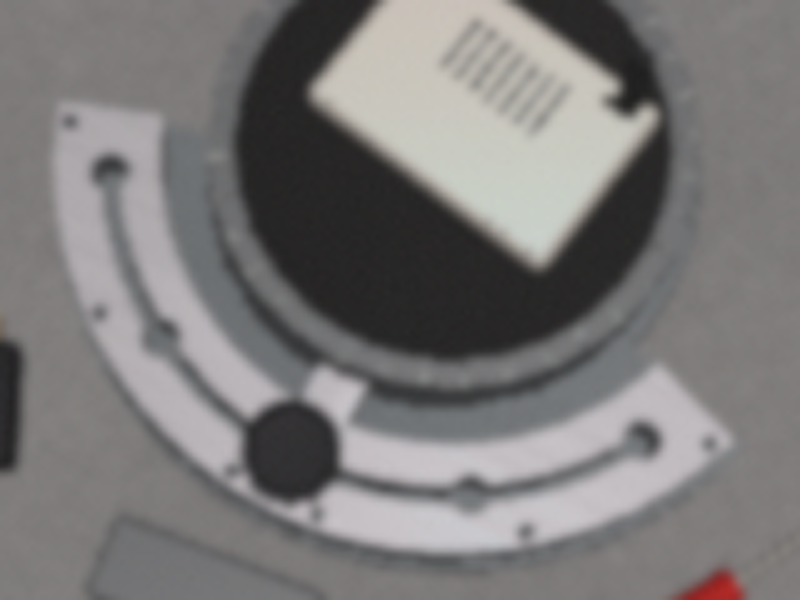

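View pics/sc1.png

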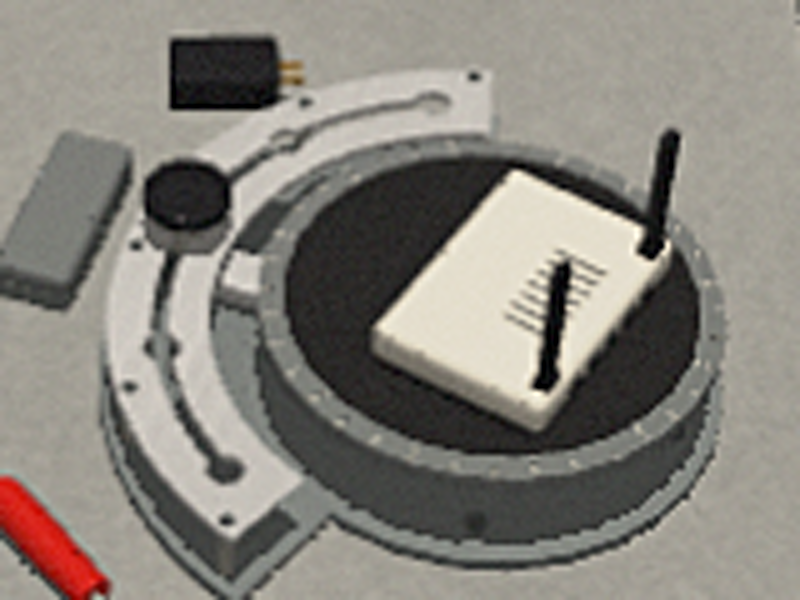

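The crops show all five holes. In the top view, four are visible at about (252,178), (262,212), (324,243) and (359,233), and the cap covers the middle one at (288,235). The white router lies on the mat, and the cap is the black disc.

```bash
python3 - <<'E'
from h import *
from scipy.optimize import least_squares
t=eyes.grab_frame("top");s=eyes.grab_frame("side")
g=lambda a,o:np.array(a)/5.-.4+o
T=g([[110,168],[162,337],[470,491],[645,440],[291,451]],[230,145])
S=g([[434,101],[286,138],[163,346],[225,468],[187,196]],[285,185])
def pts(x):
    a=np.pi+x[2]+np.radians([-60,-30,30,60,0]); z=[52]*4+[85]
    return np.c_[x[0]+190*np.cos(a),x[1]+190*np.sin(a),z]
# +angle anticlockwise from -x axis goes to -y ; -60 is left (+y)
for nm,sel in(("both",(1,1)),("top",(1,0)),("side",(0,1))):
    def r(x):
        P=pts(x); return np.r_[sel[0]*(proj(t,P)-T).ravel(),sel[1]*(proj(s,P)-S).ravel()]
    q=least_squares(r,[650,0,0]); print(nm,q.x.round(3)); print(np.abs(r(q.x)).max())
    P=pts(q.x); print("cap",P[4].round(1),"next",P[2].round(1))
    if nm=="both": print(r(q.x).reshape(-1,2).round(1))
E
```

```text
both [ 6.63114e+02 -4.87600e+00 -4.56000e-01]
1.9118644658251185
cap [492.5  78.8  85. ] next [473.5 -17.7  52. ]
[[ 0.3  0.5]
 [ 0.2 -0.1]
 [ 0.5  0.5]
 [-0.1 -0.3]
 [ 0.2 -1. ]
 [-0.4  0.1]
 [ 0.1  0.3]
 [-0.4 -0. ]
 [ 0.1 -0. ]
 [ 0.1 -1.9]]
top [ 6.62743e+02 -4.53900e+00 -4.58000e-01]
0.9082690872154728
cap [492.3  79.5  85. ] next [473.2 -17.   52. ]
side [ 6.63461e+02 -5.90400e+00 -4.54000e-01]
1.5976193505167373
cap [492.7  77.5  85. ] next [473.9 -19.1  52. ]
```

```bash
cat >> h.py <<'E'
from scipy.spatial.transform import Rotation as Ro
def plan(target):
    s=arm.sense(); R=Ro.from_quat(s["orientation"]).as_matrix(); p=s["tcp_pos"]
    print("clk",s["clock"],"p",p.round(1),"F",s["contact_force"].round(2),"T",s["torque"].round(2),"op",round(s["opening"],3)); print(R.round(3))
    d=np.array(target)-p; print("world d",d.round(1),"tool d",(R.T@d).round(1))
    Rt=np.array([[0,0,1],[0,1,0],[-1,0,0.]]); print("twist to aligned",Ro.from_matrix(R.T@Rt).as_rotvec().round(4)); print("q",s["q"].round(2),"qd",s["qd"].round(2))
E
python3 -c "
from h import *
plan([492,78.8,230])"
```

```text
clk 0.3 p [ 264.9 -565.9  230.9] F [-0.92 -0.12  0.07] T [0.01 0.01 0.01] op 1.004
[[-0.     0.424 -0.906]
 [ 0.001 -0.906 -0.424]
 [-1.    -0.001 -0.   ]]
world d [227.1 644.7  -0.9] tool d [   1.3 -487.6 -479. ]
twist to aligned [-2.7038e+00 -9.0000e-04  1.0000e-04]
q [-1.25  0.05  1.61 -0.    1.48 -0.12] qd [ 0. -0. -0. -0. -0.  0.]
```

```bash
python3 -m handwheel '[{"twist":[0.146,0,0],"delta_pos":[0,0,0],"gripper":1},{"twist":[0.146,0,0],"delta_pos":[0,0,0],"gripper":1},{"twist":[0.146,0,0],"delta_pos":[0,0,0],"gripper":1},{"twist":[0,0,0],"delta_pos":[0,0,0],"gripper":1}]' 20; python3 -c "
from h import *
plan([492,78.8,230])"
```

```text
clock: 0.7
tcp_pos: [264.8, -565.6, 230.3]
orientation: [-0.707, 0.004, 0.707, 0.006]
contact_force: [-0.4, -0.1, 0.3]
opening: 0.332
clk 0.7 p [ 264.8 -565.6  230.3] F [-0.44 -0.1   0.29] T [-0.01  0.04 -0.05] op 0.332
[[-0.001 -0.014 -1.   ]
 [ 0.002 -1.     0.014]
 [-1.    -0.002  0.001]]
world d [ 2.272e+02  6.444e+02 -3.000e-01] tool d [   1.2 -647.5 -218.1]
twist to aligned [ 3.1275e+00  2.4000e-03 -8.0000e-04]
q [-1.25  0.05  1.61 -0.    1.48  0.33] qd [ 0.   -0.    0.    0.   -0.   -0.04]
```

```bash
python3 -m handwheel '[{"twist":[0,0,0],"delta_pos":[0,-0.040,-0.0136],"gripper":1},{"twist":[0,0,0],"delta_pos":[0,-0.040,-0.0136],"gripper":1},{"twist":[0,0,0],"delta_pos":[0,-0.040,-0.0136],"gripper":1},{"twist":[0,0,0],"delta_pos":[0,-0.040,-0.0136],"gripper":1},{"twist":[0,0,0],"delta_pos":[0,-0.040,-0.0136],"gripper":1},{"twist":[0,0,0],"delta_pos":[0,-0.040,-0.0136],"gripper":1},{"twist":[0,0,0],"delta_pos":[0,-0.040,-0.0136],"gripper":1},{"twist":[0,0,0],"delta_pos":[0,-0.040,-0.0136],"gripper":1},{"twist":[0,0,0],"delta_pos":[0,-0.040,-0.0136],"gripper":1},{"twist":[0,0,0],"delta_pos":[0,-0.040,-0.0136],"gripper":1}]'; python3 -c "
from h import *
plan([492,78.8,150])"
```

```text
clock: 1.7
tcp_pos: [403.4, -155.7, 230.4]
orientation: [0.708, 0.004, -0.706, 0.004]
contact_force: [1.6, -0.2, -0.5]
opening: 0.007
clk 1.7 p [ 403.4 -155.7  230.4] F [ 1.6  -0.16 -0.49] T [-0.04 -0.04  0.03] op 0.007
[[ 0.003  0.01  -1.   ]
 [-0.    -1.    -0.01 ]
 [-1.     0.    -0.003]]
world d [ 88.6 234.5 -80.4] tool d [  80.6 -233.6  -90.9]
twist to aligned [-3.1311e+00  3.0000e-04 -4.3000e-03]
q [-0.54 -0.44  2.04  0.    1.54  1.02] qd [ 0.99 -0.14  0.09  0.    0.03  0.95]
```

```bash
python3 -m handwheel '[{"twist":[0,0,0],"delta_pos":[0,-0.036,-0.014],"gripper":1},{"twist":[0,0,0],"delta_pos":[0,-0.036,-0.014],"gripper":1},{"twist":[0,0,0],"delta_pos":[0,-0.036,-0.014],"gripper":1},{"twist":[0,0,0],"delta_pos":[0.01,-0.036,-0.014],"gripper":1},{"twist":[0,0,0],"delta_pos":[0.02,-0.036,-0.014],"gripper":1},{"twist":[0,0,0],"delta_pos":[0.02,-0.03,-0.012],"gripper":1},{"twist":[0,0,0],"delta_pos":[0.02,-0.01,-0.005],"gripper":1},{"twist":[0,0,0],"delta_pos":[0.01,0,0],"gripper":1},{"twist":[0,0,0],"delta_pos":[0,0,0],"gripper":1}]'; python3 - <<'E'
from h import *
t=eyes.grab_frame("top");s=eyes.grab_frame("side")
plan([492,78.8,100])
p=arm.sense()["tcp_pos"]
crop(t,"t2",(300,205),(80,60),5); crop(s,"s2",(335,215),(80,60),5,[proj(s,p)[0]]); print(proj(s,p))
E
```

```text
clock: 2.6
tcp_pos: [490.1, 80.5, 151.6]
orientation: [0.711, 0.017, -0.702, 0.018]
contact_force: [-0.6, -0.0, 0.6]
opening: 0.001
clk 2.7 p [491.1  79.9 153.4] F [-0.14  0.02  0.41] T [0.02 0.02 0.01] op -0.001
[[ 0.016  0.047 -0.999]
 [-0.002 -0.999 -0.047]
 [-1.     0.003 -0.016]]
world d [  0.9  -1.1 -53.4] tool d [53.4  1.  -0.1]
twist to aligned [-3.0947  0.0034 -0.0242]
q [ 0.01 -0.21  1.99 -0.    1.34  1.54] qd [-0.01 -0.01 -0.02 -0.   -0.    0.01]
t2 origin 220 145 k 5
s2 origin 255 155 k 5
[[321.7797078  204.28024979]]
```

View pics/s2.png

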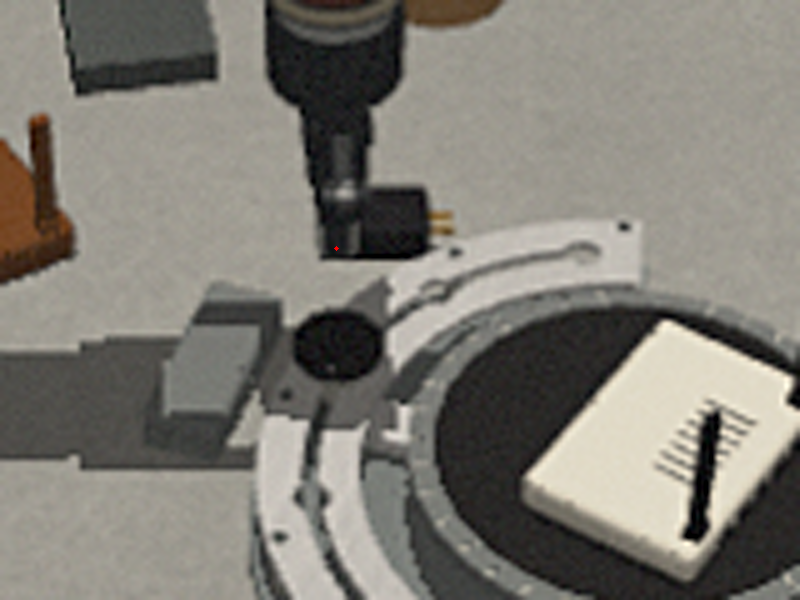

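View pics/t2.png

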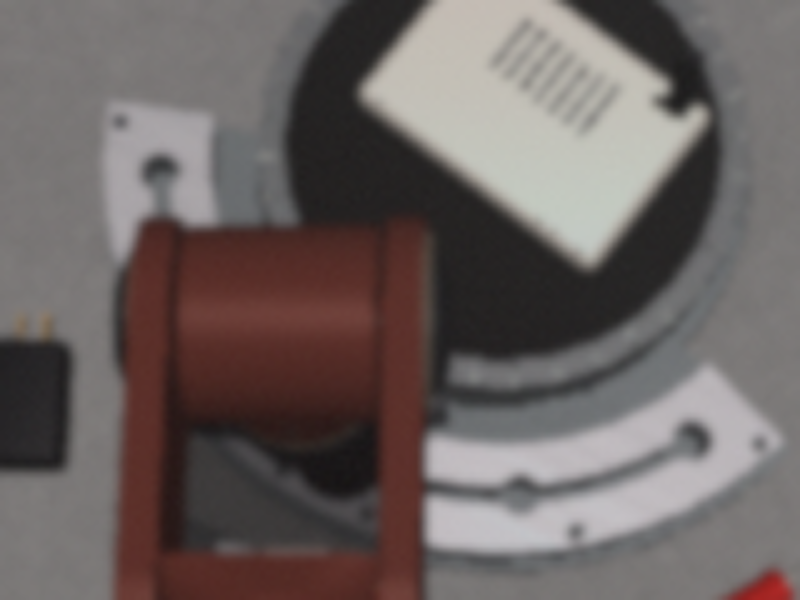

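The side view shows the closed tips at (322,204), above the cap at (322.6,223.6). The columns line up. Next I straighten slightly and descend.

```bash
python3 -m handwheel '[{"twist":[0.047,-0.016,0],"delta_pos":[0.015,0.001,-0.001],"gripper":1},{"twist":[0,0,0],"delta_pos":[0.02,0,0],"gripper":1},{"twist":[0,0,0],"delta_pos":[0.014,0,0],"gripper":1},{"twist":[0,0,0],"delta_pos":[0.004,0,0],"gripper":1},{"twist":[0,0,0],"delta_pos":[0,0,0],"gripper":1}]'; python3 - <<'E'
from h import *
s=eyes.grab_frame("side")
plan([492,78.8,78])
crop(s,"s3",(335,215),(50,40),8)
E
```

```text
clock: 3.2
tcp_pos: [496.8, 74.7, 106.2]
orientation: [0.711, -0.003, -0.703, -0.001]
contact_force: [0.0, 1.2, 0.8]
opening: 0.0
clk 3.25 p [497.   74.7 106.6] F [ 0.13  0.68 -0.08] T [ 0.01 -0.01  0.04] op -0.0
[[ 0.013 -0.006 -1.   ]
 [-0.003 -1.     0.006]
 [-1.     0.003 -0.013]]
world d [ -5.    4.1 -28.6] tool d [28.5 -4.1  5.4]
twist to aligned [ 3.1357 -0.0046  0.0197]
q [ 0.   -0.14  2.02 -0.    1.25  1.58] qd [ 0.   -0.   -0.01  0.    0.    0.  ]
s3 origin 285 175 k 8
```

View pics/s3.png

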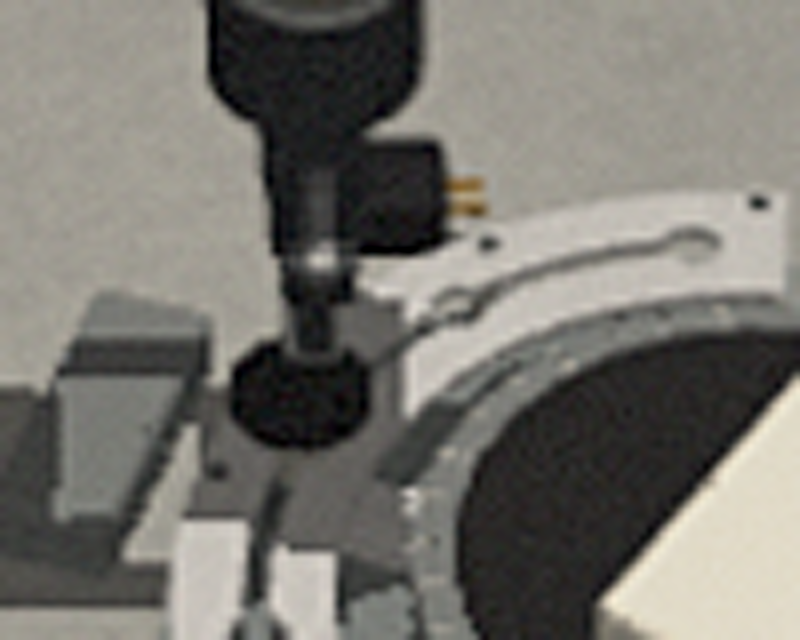

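The side view shows the tips just above the cap, about 2 px right of its centre column (tips at 324.7, cap at 322.5). The pose reading also says dx −5 and dy +4, so I correct both.

```bash
python3 -m handwheel '[{"twist":[0,-0.013,0],"delta_pos":[0.002,-0.004,0.005],"gripper":1},{"twist":[0,0,0],"delta_pos":[0.002,0,0],"gripper":1},{"twist":[0,0,0],"delta_pos":[0,0,0],"gripper":1}]'; python3 - <<'E'
from h import *
plan([492,78.8,78])
E
```

```text
clock: 3.55
tcp_pos: [493.0, 79.0, 104.7]
orientation: [0.708, -0.003, -0.706, -0.001]
contact_force: [-1.1, 0.4, -0.1]
opening: 0.002
clk 3.55 p [493.   79.  104.7] F [-1.05  0.42 -0.14] T [0.02 0.02 0.  ] op 0.002
[[ 0.002 -0.006 -1.   ]
 [-0.003 -1.     0.006]
 [-1.     0.003 -0.002]]
world d [ -1.   -0.2 -26.7] tool d [26.7  0.1  1.1]
twist to aligned [ 3.1357 -0.0044  0.0036]
q [ 0.01 -0.14  2.02 -0.    1.26  1.59] qd [ 0.01 -0.01 -0.    0.    0.01  0.  ]
```

```bash
python3 -m handwheel '[{"twist":[0,0,0],"delta_pos":[0.006,0,0.001],"gripper":1},{"twist":[0,0,0],"delta_pos":[0.006,0,0],"gripper":1},{"twist":[0,0,0],"delta_pos":[0.006,0,0],"gripper":1},{"twist":[0,0,0],"delta_pos":[0.004,0,0],"gripper":1},{"twist":[0,0,0],"delta_pos":[0.003,0,0],"gripper":1},{"twist":[0,0,0],"delta_pos":[0.003,0,0],"gripper":1}]'; python3 - <<'E'
from h import *
s=eyes.grab_frame("side")
plan([492,78.8,62])
crop(s,"s4",(335,215),(50,40),8)
E
```

```text
clock: 4.15
tcp_pos: [492.3, 79.2, 74.9]
orientation: [0.708, -0.003, -0.706, -0.001]
contact_force: [-2.0, 0.4, 2.6]
opening: 0.002
clk 4.2 p [492.3  79.1  74.5] F [-0.61 -0.04  1.57] T [0.04 0.13 0.  ] op -0.005
[[ 0.003 -0.005 -1.   ]
 [-0.003 -1.     0.005]
 [-1.     0.003 -0.003]]
world d [ -0.3  -0.3 -12.5] tool d [12.5  0.3  0.3]
twist to aligned [ 3.1364 -0.0045  0.0048]
q [ 0.01 -0.1   2.04 -0.    1.2   1.59] qd [-0.   -0.01 -0.   -0.    0.02  0.  ]
s4 origin 285 175 k 8
```

View pics/s4.png

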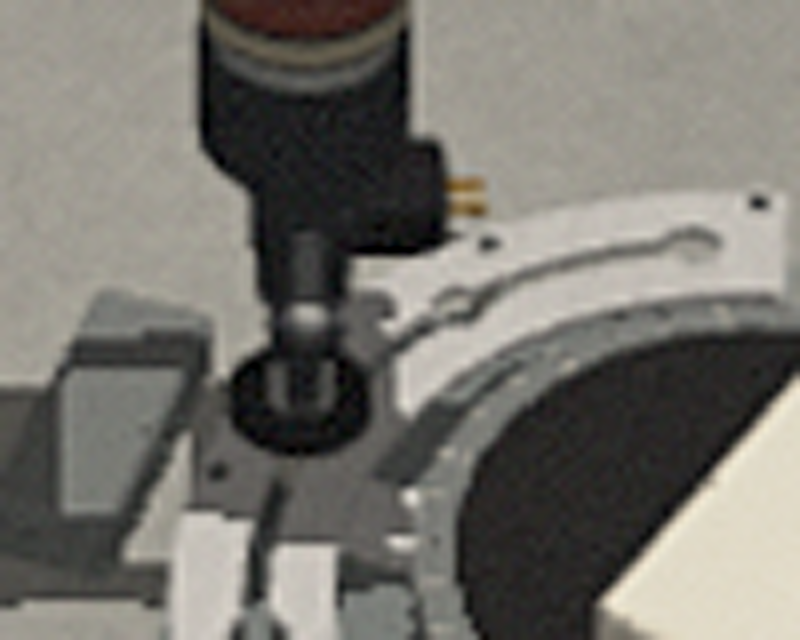

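The tips sit centred in the dish at about (322.5,226). The force has begun to rise, so I press in to the stop.

```bash
python3 -m handwheel '[{"twist":[0,0,0],"delta_pos":[0.004,0,0],"gripper":1},{"twist":[0,0,0],"delta_pos":[0.004,0,0],"gripper":1},{"twist":[0,0,0],"delta_pos":[0.003,0,0],"gripper":1},{"twist":[0,0,0],"delta_pos":[0.002,0,0],"gripper":1},{"twist":[0,0,0],"delta_pos":[0.002,0,0],"gripper":1}]'; python3 - <<'E'
from h import *
plan([492,78.8,62])
E
```

```text
clock: 4.7
tcp_pos: [493.2, 80.0, 61.8]
orientation: [0.708, -0.002, -0.706, -0.002]
contact_force: [-9.0, 3.8, 20.5]
opening: 0.003
clk 4.7 p [493.2  80.   61.8] F [-9.03  3.83 20.47] T [ 0.68  1.56 -0.02] op 0.003
[[ 0.003 -0.006 -1.   ]
 [-0.001 -1.     0.006]
 [-1.     0.001 -0.003]]
world d [-1.2 -1.2  0.2] tool d [-0.2  1.2  1.2]
twist to aligned [ 3.1361e+00 -1.0000e-03  4.5000e-03]
q [ 0.01 -0.08  2.04 -0.    1.18  1.59] qd [ 0.    0.02 -0.01  0.02 -0.    0.  ]
```

The plunger is at its stop: tip z is 61.8 mm and the vertical force 20 N. Now I sweep along the arc while keeping it pressed.

```bash
python3 -m handwheel '[{"twist":[0,0,0],"delta_pos":[0.0005,0.005,0.002],"gripper":1},{"twist":[0,0,0],"delta_pos":[0.0005,0.008,0.0035],"gripper":1},{"twist":[0,0,0],"delta_pos":[0.0005,0.009,0.0036],"gripper":1}]'; python3 - <<'E'
from h import *
plan([473.5,-17.7,62])
p=arm.sense()["tcp_pos"]; d=p[:2]-[663,-5]; print("r",np.hypot(*d),"ang",np.degrees(np.arctan2(-d[1],-d[0])+.456))
E
```

```text
clock: 5.0
tcp_pos: [486.1, 59.4, 62.6]
orientation: [0.71, -0.001, -0.704, -0.002]
contact_force: [-1.1, 0.8, 5.5]
opening: -0.001
clk 5.0 p [486.1  59.4  62.6] F [-1.08  0.82  5.48] T [0.17 0.22 0.03] op -0.001
[[ 0.008 -0.004 -1.   ]
 [ 0.002 -1.     0.004]
 [-1.    -0.002 -0.008]]
world d [-12.6 -77.1  -0.6] tool d [ 0.4 77.1 12.3]
twist to aligned [3.1377 0.0032 0.0118]
q [-0.03 -0.11  2.07  0.    1.17  1.54] qd [-0.19 -0.12  0.11  0.   -0.01 -0.19]
r 188.28231523405566 ang 6.1278720969842935
```

```bash
python3 -m handwheel '[{"twist":[0,-0.008,0],"delta_pos":[0.002,0.0094,0.0034],"gripper":1},{"twist":[0,0,0],"delta_pos":[0.0015,0.0096,0.0029],"gripper":1},{"twist":[0,0,0],"delta_pos":[0.0015,0.0097,0.0023],"gripper":1}]'; python3 - <<'E'
from h import *
plan([473.5,-17.7,62])
p=arm.sense()["tcp_pos"]; d=p[:2]-[663,-5]; print("r",np.hypot(*d),"ang",np.degrees(np.arctan2(-d[1],-d[0])+.456))
s=eyes.grab_frame("side")
crop(s,"s5",(345,230),(60,50),6)
E
```

```text
clock: 5.3
tcp_pos: [479.9, 30.4, 61.9]
orientation: [0.709, 0.0, -0.705, -0.002]
contact_force: [-3.7, 1.0, 10.5]
opening: 0.002
clk 5.3 p [479.9  30.4  61.9] F [-3.73  1.04 10.52] T [0.26 0.59 0.07] op 0.002
[[ 0.005 -0.003 -1.   ]
 [ 0.004 -1.     0.003]
 [-1.    -0.004 -0.005]]
world d [ -6.4 -48.1   0.1] tool d [-0.3 48.1  6.2]
twist to aligned [3.1387 0.0058 0.0072]
q [-0.09 -0.13  2.09  0.    1.18  1.48] qd [-0.22 -0.07  0.06  0.   -0.01 -0.22]
r 186.52618666271007 ang 15.181398963568054
s5 origin 285 180 k 6
```

View pics/s5.png

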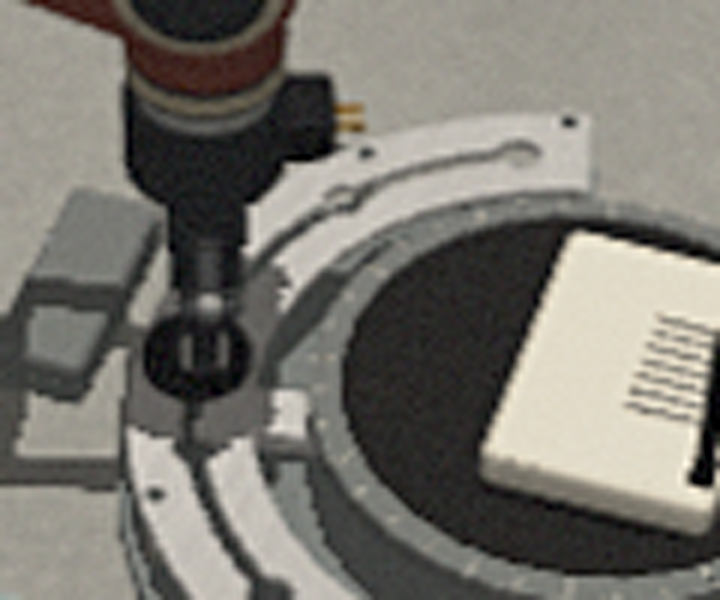

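The table follows: the cap is at about (317.8,239) with the tips in the dish about 3 mm towards the pivot. The second half of the sweep corrects the radius.

```bash
python3 -m handwheel '[{"twist":[0,0,0],"delta_pos":[0.0015,0.0095,0.003],"gripper":1},{"twist":[0,0,0],"delta_pos":[0.0015,0.0095,0.0025],"gripper":1},{"twist":[0,0,0],"delta_pos":[0.0015,0.0095,0.0015],"gripper":1},{"twist":[0,0,0],"delta_pos":[0.0015,0.007,0.0005],"gripper":1},{"twist":[0,0,0],"delta_pos":[0.0015,0,0],"gripper":1}]'; python3 - <<'E'
from h import *
plan([473.5,-17.7,62])
p=arm.sense()["tcp_pos"]; d=p[:2]-[663,-5]; print("r",np.hypot(*d),"ang",np.degrees(np.arctan2(-d[1],-d[0])+.456))
s=eyes.grab_frame("side")
crop(s,"s6",(345,230),(60,50),6)
T=[[663-190*np.cos(a),-5-190*np.sin(a),z] for a,z in((np.radians(30)-.456,69),)]; print(proj(s,T))
E
```

```text
clock: 5.85
tcp_pos: [477.6, -9.9, 61.9]
orientation: [0.713, -0.002, -0.701, -0.001]
contact_force: [-7.9, 0.3, 13.7]
opening: 0.003
clk 5.85 p [477.6  -9.9  61.9] F [-7.85  0.33 13.73] T [-0.02  1.42  0.04] op 0.003
[[ 0.016 -0.004 -1.   ]
 [-0.001 -1.     0.003]
 [-1.     0.001 -0.016]]
world d [-4.1 -7.8  0.1] tool d [-0.1  7.9  4.1]
twist to aligned [ 3.138e+00 -1.400e-03  2.540e-02]
q [-0.18 -0.14  2.1   0.    1.17  1.4 ] qd [-0.    0.01 -0.01 -0.    0.01 -0.  ]
r 185.4708300555904 ang 27.628816746687402
s6 origin 285 180 k 6
[[316.77994913 249.69726753]]
```

View pics/s6.png

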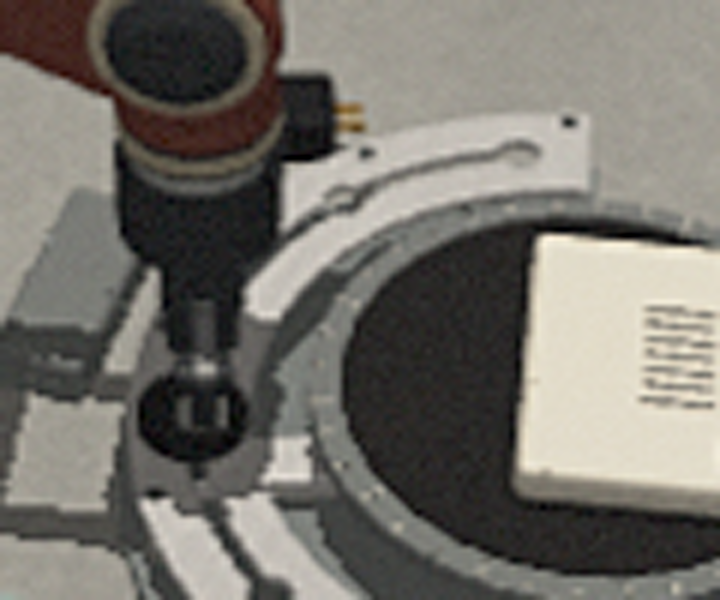

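The cap is at about (316.6,248.4); the next hole would put it at (316.8,249.7), so about 2° remain. The tips bear on the inner side of the dish, so I ease the radius while finishing the sweep.

```bash
python3 -m handwheel '[{"twist":[0,-0.016,0],"delta_pos":[0,0.003,0.003],"gripper":1},{"twist":[0,0,0],"delta_pos":[0.0005,0.003,0.002],"gripper":1},{"twist":[0,0,0],"delta_pos":[0.0005,0,0],"gripper":1}]'; python3 - <<'E'
from h import *
plan([473.5,-17.7,62])
p=arm.sense()["tcp_pos"]; d=p[:2]-[663,-5]; print("r",np.hypot(*d),"ang",np.degrees(np.arctan2(-d[1],-d[0])+.456))
s=eyes.grab_frame("side")
crop(s,"s7",(345,230),(60,50),6)
E
```

```text
clock: 6.2
tcp_pos: [476.7, -17.2, 64.2]
orientation: [0.711, -0.002, -0.703, -0.0]
contact_force: [-3.5, 0.6, 4.3]
opening: -0.001
clk 6.2 p [476.7 -17.2  64.2] F [-3.46  0.59  4.27] T [-0.04  0.65 -0.02] op -0.001
[[ 0.01  -0.004 -1.   ]
 [-0.003 -1.     0.004]
 [-1.     0.003 -0.01 ]]
world d [-3.2 -0.5 -2.2] tool d [2.2 0.5 3.2]
twist to aligned [ 3.1375 -0.0045  0.0161]
q [-0.19 -0.15  2.1  -0.    1.18  1.38] qd [ 0.    0.01 -0.    0.   -0.01  0.  ]
r 186.7338690391722 ang 29.88650201010196
s7 origin 285 180 k 6
```

View pics/s7.png

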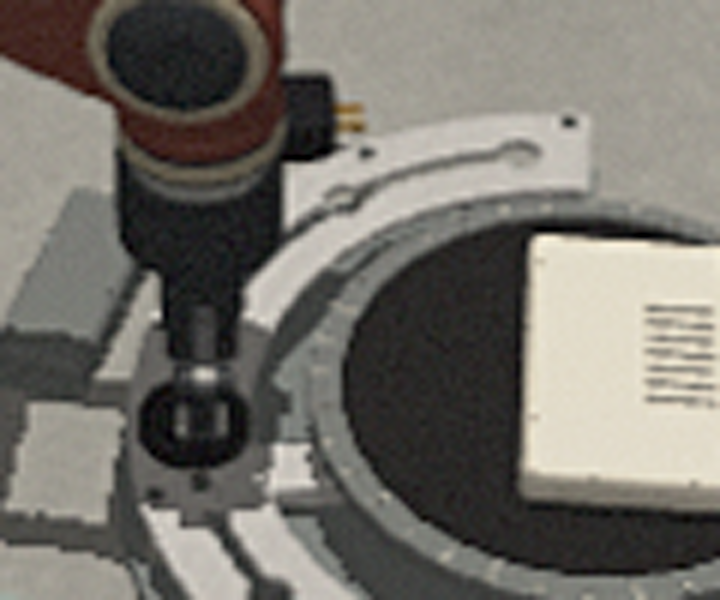

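The cap is now at about (316.8,249.6), which matches the expected position over the hole. I let it rise slowly; spring force that persists above z≈66 means the collar has entered the hole.

```bash
python3 -m handwheel '[{"twist":[0,0,0],"delta_pos":[-0.003,0,0.001],"gripper":1},{"twist":[0,0,0],"delta_pos":[-0.003,0,0],"gripper":1},{"twist":[0,0,0],"delta_pos":[0,0,0],"gripper":1}]'; python3 - <<'E'
from h import *
plan([473.5,-17.7,78])
E
```

```text
clock: 6.55
tcp_pos: [476.5, -17.2, 70.7]
orientation: [0.712, -0.003, -0.702, -0.0]
contact_force: [0.1, -0.2, 3.5]
opening: 0.001
clk 6.55 p [476.5 -17.2  70.7] F [ 0.13 -0.23  3.55] T [-0.05  0.    0.01] op 0.001
[[ 0.013 -0.004 -1.   ]
 [-0.003 -1.     0.004]
 [-1.     0.003 -0.013]]
world d [-3.  -0.5  7.3] tool d [-7.3  0.5  2.9]
twist to aligned [ 3.1374 -0.0051  0.0204]
q [-0.19 -0.16  2.1  -0.    1.19  1.38] qd [ 0.    0.    0.   -0.   -0.01  0.  ]
```

Fz is 3.5 N at z = 70.7 mm, so the cap is following up into the hole. I continue up and clear.

```bash
python3 -m handwheel '[{"twist":[0,0,0],"delta_pos":[-0.004,0,0],"gripper":1},{"twist":[0,0,0],"delta_pos":[-0.004,0,0.001],"gripper":1},{"twist":[0,0,0],"delta_pos":[-0.006,0,0.001],"gripper":1},{"twist":[0,0,0],"delta_pos":[-0.015,0,0],"gripper":1},{"twist":[0,0,0],"delta_pos":[-0.04,0,0],"gripper":1},{"twist":[0,0,0],"delta_pos":[-0.04,0,0],"gripper":1},{"twist":[0,0,0],"delta_pos":[-0.03,0,0],"gripper":1},{"twist":[0,0,0],"delta_pos":[0,0,0],"gripper":1}]'; python3 - <<'E'
from h import *
plan([473.5,-17.7,200])
s=eyes.grab_frame("side");t=eyes.grab_frame("top")
crop(s,"s8",(365,245),(80,60),5); cv2.imwrite("pics/t8.png",t["pixels"][:,:,::-1])
E
```

```text
clock: 7.35
tcp_pos: [466.4, -15.2, 209.2]
orientation: [-0.706, 0.001, 0.708, 0.001]
contact_force: [0.8, 0.2, 0.5]
opening: -0.002
clk 7.35 p [466.4 -15.2 209.2] F [0.79 0.22 0.49] T [-0.03  0.02  0.07] op -0.002
[[-0.003 -0.003 -1.   ]
 [ 0.    -1.     0.003]
 [-1.    -0.     0.003]]
world d [ 7.1 -2.5 -9.2] tool d [ 9.1  2.5 -7.1]
twist to aligned [ 3.1381  0.     -0.0053]
q [-0.19 -0.33  1.99 -0.    1.48  1.38] qd [0.   0.01 0.06 0.   0.   0.  ]
s8 origin 285 185 k 5
```

View pics/s8.png

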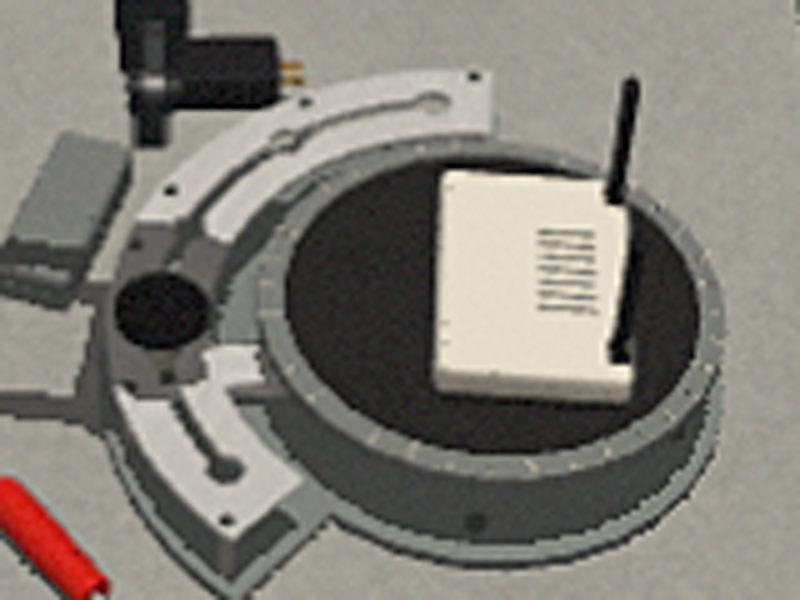

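View pics/t8.png

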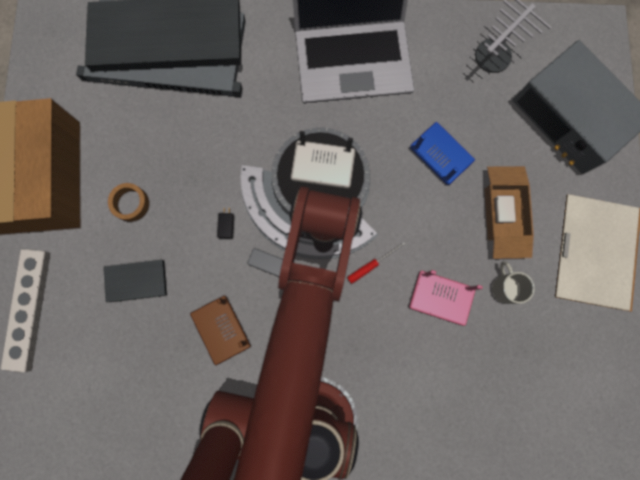

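The side view shows the cap at about (317,246.6), raised from 249.6. The router has turned with the table, and the bystanders look unmoved. I'll check the cap height numerically, move the arm aside for a clear top view, and compare the bench before and after.

```bash
python3 -m handwheel '[{"twist":[0,0,0],"delta_pos":[-0.02,0.03,0],"gripper":1},{"twist":[0,0,0],"delta_pos":[0,0.045,0],"gripper":1},{"twist":[0,0,0],"delta_pos":[0,0.045,0],"gripper":1},{"twist":[0,0,0],"delta_pos":[0,0.045,0],"gripper":1},{"twist":[0,0,0],"delta_pos":[0,0.045,0],"gripper":1},{"twist":[0,0,0],"delta_pos":[0,0.045,0],"gripper":1},{"twist":[0,0,0],"delta_pos":[0,0.045,0],"gripper":1},{"twist":[0,0,0],"delta_pos":[0,0.03,0],"gripper":1},{"twist":[0,0,0],"delta_pos":[0,0,0],"gripper":1},{"twist":[0,0,0],"delta_pos":[0,0,0],"gripper":1}]'; python3 - <<'E'
from h import *
s=eyes.grab_frame("side");t=eyes.grab_frame("top")
for f,n in((s,"side"),(t,"top")):
    a=np.radians(30)-.456
    for z in(85,72): print(n,z,proj(f,[[663.1-190*np.cos(a),-4.9-190*np.sin(a),z]]))
crop(t,"t9",(310,205),(80,60),5); crop(s,"s9",(365,245),(80,60),5)
s0=cv2.imread("pics/side0.png");t0=cv2.imread("pics/top0.png")
for n,a,b in(("side",s0,s),("top",t0,t)):
    d=cv2.absdiff(a,b["pixels"][:,:,::-1].copy()).max(2); cv2.imwrite(f"pics/d_{n}.png",np.clip(d.astype(int)*4,0,255).astype(np.uint8))
# old cap centroid vs. new by darkness
for f,c in((s,(317,247)),(t,(324,243))):
    g=f["pixels"].max(2)[c[1]-16:c[1]+16,c[0]-16:c[0]+16]; n,l,st,ce=cv2.connectedComponentsWithStats((g<62).astype(np.uint8)); k=1+st[1:,4].argmax(); print(st[k],ce[k]+[c[0]-16,c[1]-16])
E
```

```text
clock: 8.45
tcp_pos: [451.7, -349.0, 194.7]
orientation: [-0.691, -0.01, 0.723, 0.01]
contact_force: [0.6, -0.7, 0.7]
opening: 0.001
side 85 [[316.83945631 245.75193359]]
side 72 [[316.81863476 248.94021505]]
top 85 [[324.28517178 241.53047561]]
top 72 [[324.20876535 242.22270086]]
t9 origin 230 145 k 5
s9 origin 285 185 k 5
[  0  10  10  21 165] [304.78787879 252.52121212]
[  6   7  19  18 236] [322.76271186 242.36440678]
```

View pics/t9.png

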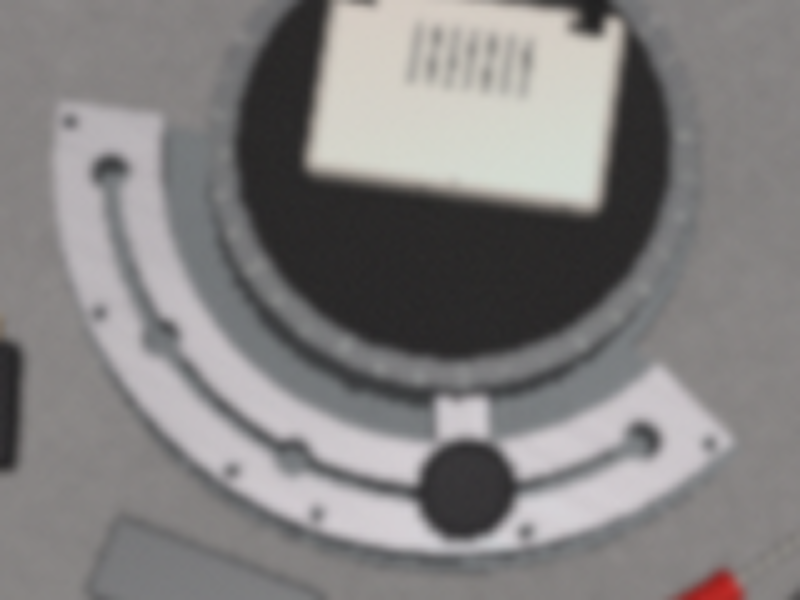

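View pics/d_top.png

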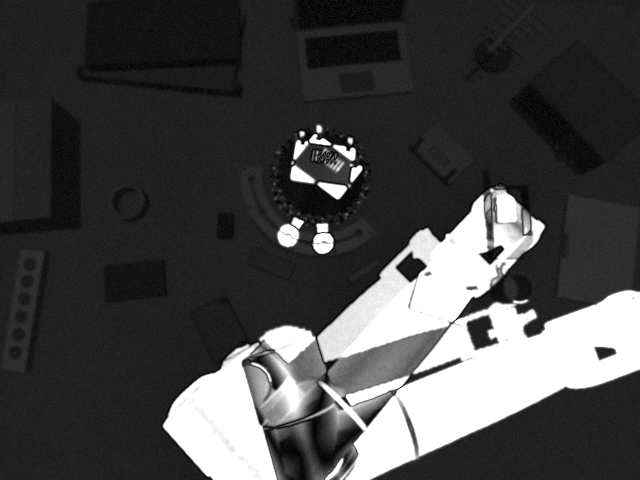

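View pics/s9.png

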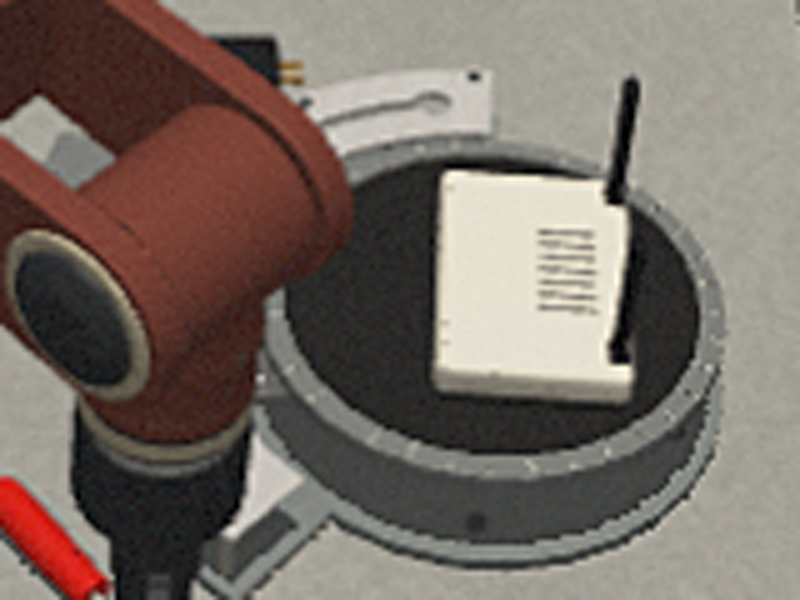

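The top view shows the cap at (322.8,242.4) over the next hole, with the old hole visible and empty at (288.2,235.6). The difference image shows change only at the router, cap and arm. The arm hides the cap in the side view, so I move it further away for an unshadowed look at the cap height.

```bash
python3 -m handwheel '[{"twist":[0,0,0],"delta_pos":[-0.03,0.03,0.01],"gripper":1},{"twist":[0,0,0],"delta_pos":[-0.01,0.045,0.03],"gripper":1},{"twist":[0,0,0],"delta_pos":[0,0.045,0.03],"gripper":1},{"twist":[0,0,0],"delta_pos":[0,0.045,0.03],"gripper":1},{"twist":[0,0,0],"delta_pos":[0,0.045,0.03],"gripper":1},{"twist":[0,0,0],"delta_pos":[0,0.02,0.02],"gripper":1},{"twist":[0,0,0],"delta_pos":[0,0,0],"gripper":1},{"twist":[0,0,0],"delta_pos":[0,0,0],"gripper":1}]'; python3 - <<'E'
from h import *
s=eyes.grab_frame("side")
crop(s,"s10",(365,245),(80,60),5)
d=cv2.absdiff(cv2.imread("pics/side0.png"),s["pixels"][:,:,::-1].copy()).max(2); cv2.imwrite("pics/d_side2.png",np.clip(d.astype(int)*4,0,255).astype(np.uint8))
def c(deg,z):
    a=np.radians(deg)-.456; return proj(s,[[663.1-190*np.cos(a),-4.9-190*np.sin(a),z]])[0]
print("shift if up",((c(30,85)-c(0,85))*5).round(1),"if at 13 mm",((c(30,72)-c(0,85))*5).round(1), "per mm", (c(30,84)-c(30,85))*5)
E
```

```text
clock: 9.35
tcp_pos: [311.7, -567.7, 233.9]
orientation: [-0.69, -0.018, 0.723, 0.004]
contact_force: [1.0, 0.2, 0.1]
opening: 0.001
s10 origin 285 185 k 5
shift if up [-26.  119.3] if at 13 mm [-26.1 135.2] per mm [-0.00805719  1.23273186]
```

View pics/s10.png

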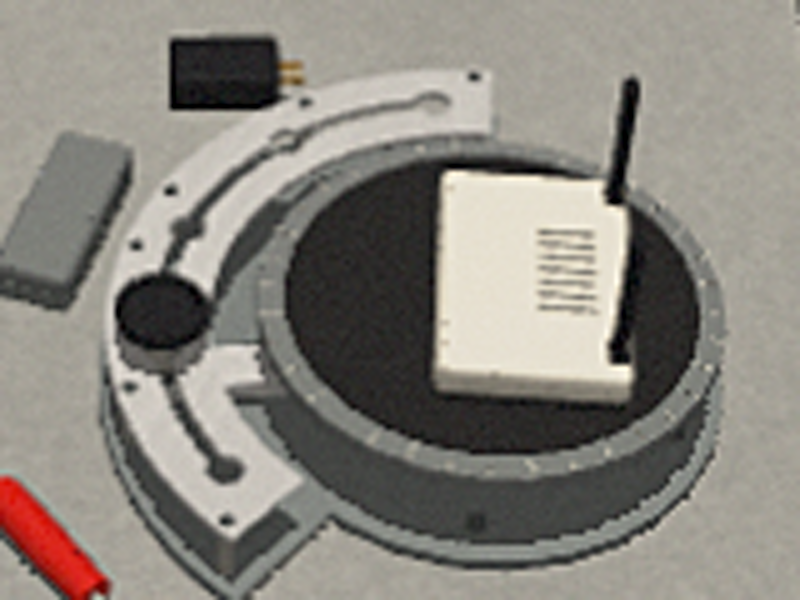

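View pics/d_side2.png

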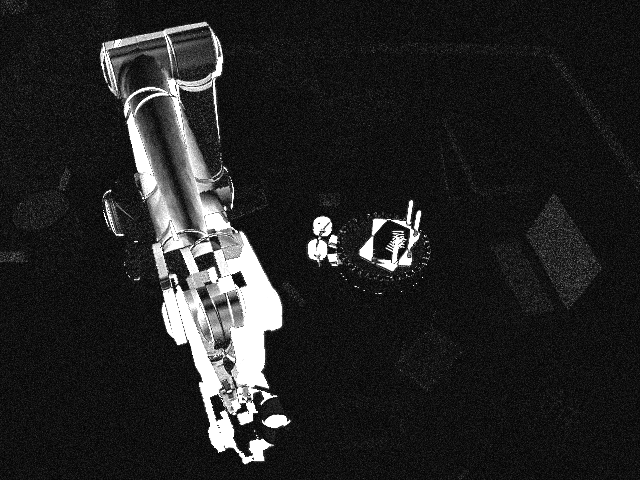

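The cap moved (−24,+116) in the crop, against (−26,+119) predicted for plunger up and (−26,+135) for plunger still down, so it is up. The difference image also shows a change near the mug, probably the arm's shadow. A quick look will settle it.

```bash
python3 - <<'E'
from h import *
t=eyes.grab_frame("top"); s=eyes.grab_frame("side")
crop(s,"s11",(265,400),(70,60),4)
a=cv2.imread("pics/s11.png"); im=cv2.imread("pics/side0.png")[340:460,195:335]; cv2.imwrite("pics/mug.png",cv2.resize(np.hstack([im,s["pixels"][340:460,195:335,::-1]]),None,fx=2.8,fy=2.8))
plan([0,0,0])
E
```

```text
s11 origin 195 340 k 4
clk 9.5 p [ 312.4 -567.3  234.1] F [ 0.26 -0.31 -0.23] T [-0.03  0.01  0.01] op 0.004
[[-0.047  0.021 -0.999]
 [ 0.031 -0.999 -0.023]
 [-0.998 -0.032  0.047]]
world d [-312.4  567.3 -234.1] tool d [ 265.9 -566.1  288.1]
twist to aligned [-3.1183 -0.0486  0.0734]
q [-1.17  0.14  1.52 -0.03  1.53  0.38] qd [ 0.  0. -0. -0. -0. -0.]
```

View pics/mug.png

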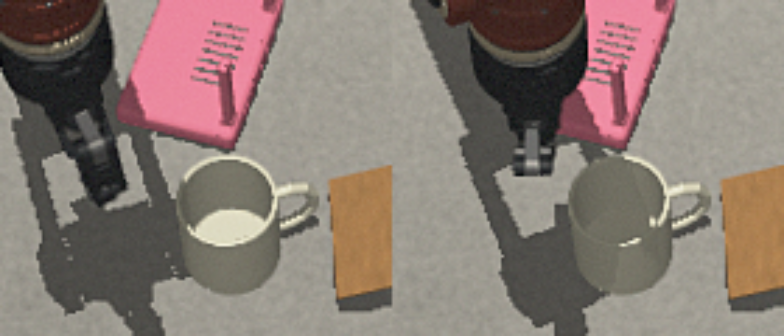

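The mug is in the same place, and the change there is only shadow. I hand the job in.

```bash
python3 -c "
from bench import arm
print(arm.sign_off())"
```

```text
the job is handed in; nothing more can be done
None
```

I indexed the turntable one hole anticlockwise and handed the job in at about 9.5 s. With closed fingertips I pressed the cap to its stop (tip z 61.8 mm, about 20 N), swung it 30° and let the plunger spring up into the next hole. I then moved the arm clear.

- **Cap position:** In the top view it sits over the next hole, within about 1 mm (0.3°) by comparison with its offset in the first hole. The projection of the fitted model put it about 1° short. I trusted the hole-to-hole comparison, because the model residuals were up to 2 px.
- **Plunger:** The spring force stayed on the tips (3.5 N at z 70.7 mm) as they rose. In the side view the cap moved +116 crop pixels down the image, against a predicted +119 if up and +135 if still down, so the plunger is up. I did not test the lock by pushing on the table.
- **Press during the sweep:** The tip read between 61.8 and 64.2 mm, which is 13.8 mm of travel or more. The tips also rubbed the inner side of the dish, about 3 mm off centre, with up to 8 N sideways.
- **Router and bench:** The router turned with the table and I never touched it. Before-and-after images show no other object moved; the one change, at the mug, is the arm's shadow.

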